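# Fit the splined kick-start gear over its spring and hold it home

### The arm

A 7-joint arm with a two-finger parallel gripper is mounted at the origin on the work surface. World frame = base frame: x ahead of the robot, y to its left, z up, the work surface at z = 0. Lengths are in m, angles in rad, forces in N, time in s.
With the tool pointing down it reaches from about 0.4 to 0.9 m from the base axis. Payload 5.5 kg.
Tool frame: the origin (TCP) lies on the centre line of the jaws, within the pads' length; the fingertips stand 14 mm ahead of it and the grasp point (between the pads) lies 5 mm behind it; x points along the fingers, z is the direction in which the jaws open and shut, and the axes are right-handed (so a half turn about x gives the same grasp; the last joint's range is limited). The gripper opens to 92 mm and grips with 3 to 60 N. Pads are 19 mm wide; open, the fingers measure 130 mm over their backs; the gripper's body (75 mm by 190 mm) begins 47 mm behind the grasp point.
Start: joints at [-1.051, 0.501, -0.427, 1.55, 0.221, 1.138, -0.21], TCP at [0.165, 0.629, 0.241] pointing down, gripper open.
Joint ranges: [-2.88, 2.88], [-0.31, 2.03], [-1.54, 1.56], [0.2, 2.42], [-1.41, 4.55], [0.19, 2.02], [-2.57, 2.57]. Speed limits (rad/s): [2.57, 2.57, 3.14, 3.14, 3.14, 3.14, 3.14].

### API

Orientations are given as a rotation vector (axis times angle).
In Python, from bench import manip, read_camera, camera_model gives the robot as it stands.
- The arm moves only by the tool send_rows, never from a script. Its argument "series" is text: rows parted by semicolons, each of 6 numbers parted by spaces: the shift along the tool's x, y, z in cm, then the turn, a rotation vector about the tool's x, y, z in rad. A call has exactly 10 rows; each row shifts and turns the commanded pose from where the row before left it, along the tool's axes as they then stand; what a row does not reach is not made up. A row lasts 1/10 s, in which the tool goes at most 50 mm and 8.59 degrees, less where a joint would pass 70% of its speed; a pose out of reach is approached as far as the arm can. A call is refused whole if a number of a shift passes 5 or a number of a turn 0.15, either way. A call with a gripper value outside its range is refused whole. "claw" is the opening, from 0 (shut) to 1 (fully open), set as the call begins (left out, the last holds). The fingers move at their own pace and stop on an object; "force" is the grip in N (left out, the last holds). Time passes only in rows, so rows that do not move let the fingers close, or fill a call up. It gives the time, the measured TCP pose, the force and the opening at its end, in the units of the state.
- manip.observe(): the state, without advancing time (a new reading comes with each control period).
- read_camera(name): name is "side" or "top" or "wrist"; returns the picture (480x640x3 uint8, red, green, blue); there is no depth.
- camera_model(name): a dict with "fx", "fy", "cx", "cy" (pixels), "world_to_cam" (4x4, takes a point from world to camera coordinates); the wrist camera has in their place "mount" (4x4, takes a point from camera to tool coordinates, whose origin is the TCP and whose axes are the tool frame's). Camera axes: x right, y down, z forward; pixel columns grow to the right and rows downward; lengths in m; the calibration is good to about 2 mm. A picture is of the moment at which its call begins: read the wrist's pose just before it. camera_model takes no time and is no camera call.
- manip.sign_off(): hands the job in, once; it reports no verdict.
The state is a dict: "time": time; "joint_positions": joint angles; "qd": joint speeds; "joint_efforts": joint torques, N m; "ee_pos": TCP position; "eef_rot": TCP orientation; "ft_force": force on the tool from outside, world axes, zero at the start; "wrist_torque": the same for the moment, N m; "width": finger opening in m.
Only numpy, scipy, OpenCV 4.12 (cv2) and the standard library are available. Lean on these libraries where they do the work, as an engineer would, in place of code of your own. Each camera call takes 0.05 s, during which the arm holds its last target.

### The job

Take the kick-start gear (the one with the splined bore and the tall boss) out of the tray and slide it, boss up, onto the upright shaft in the vise: turn it until its splines mesh with the shaft's, then push it down against the spring until it is fully home on the shaft's shoulder. Finish while still holding it pressed down there with the gripper, so that a workmate can fit the circlip; don't let go, or the spring lifts it. Leave the idler gear, pliers, oil filter and carton where they are.

Things in the scene. Friction and masses are not known exactly. Their poses are not given: they have to be found in the camera images.
- kick_gear: Loose steel gear, about 0.3 kg, lying in the tray boss up. Toothed flange 64 mm wide (a finger meets it at 61 mm), 12 mm thick; on it a round boss 42 mm in diameter up to z = 34 mm, to be gripped. Through bore 26 mm with 6 straight spline grooves, 7.6 mm wide, out to 34 mm, every 60 degrees. Origin: centre of the underside; z along the bore towards the boss; x through the middle of a groove.
- shaft: Steel kick-start shaft, fixed upright in the vise. Origin: on the axis, in the plane of the 35 mm wide shoulder on which the gear's underside rests when home, 95 mm above the bench; z up; x through the middle of a spline tooth. Below the shoulder a coil spring on a 54 mm flange. A black ring at z = 36 to 38 mm marks the circlip groove, just above the boss of a gear that is home.
- spline_top (a point): On the shaft's axis, 29 mm above the shoulder: the upper ends of the shaft's 6 straight spline teeth, where the gear's underside stops unless the splines mesh. Teeth 6 mm wide, 32 mm over the teeth, every 60 degrees, rising from the shoulder; their last 3 mm are pointed like a roof, ridge along the radius.
- shaft_nose (a point): Centre of the shaft's upper end, 54 mm above the shoulder, 149 mm above the bench. Above the spline teeth the shaft is a plain 24 mm journal, its last 6 mm tapering to 17 mm: a pilot for the gear's bore.
- collar (a joint): How far the brass spring collar (ring round the shaft, 38 mm inside, 52 mm outside, 3 mm thick) is pressed down, in m. 0: sprung up, its top 10 mm above the shoulder, where a gear sliding down meets it; 0.010: level with the shoulder, gear home. The spring pushes up with 5 N at 0 and 13 N at 0.010.
- vise: Blue drill-press vise, fixed to the bench. Origin: centre under the jaws, on the bench, straight below the shaft's axis. Jaw tops 60 mm high, jaws 90 mm wide along its y; it reaches from -150 mm (tommy bar of the screw, 94 mm long at 36 mm height) to +90 mm along its x; ears to 68 mm either side along y.
- tray: Grey sheet-metal parts tray, fixed, 170 mm (x) by 280 mm (y), rim 12 mm high, floor 2 mm thick. Origin: centre of its underside. Holds the two gears.
- idler_gear: Bystander: loose flat idler gear, 60 mm over the teeth, 16 mm thick, with a plain copper-coloured bush (26 mm bore) without splines or boss; lies in the tray beside the kick gear. Origin: centre of the underside.
- circlip_pliers: Bystander: circlip pliers with red handles, 160 mm long, lying flat, 14 mm high. Origin: under the middle; x towards the tips.
- oil_filter: Bystander: red spin-on oil filter, 75 mm in diameter, 87 mm tall, standing. Origin: centre of the underside.
- carton: Bystander: cut-down cardboard parts carton, 100 mm (x) by 130 mm (y), 70 mm tall. Origin: centre of the underside.

How it is judged:
On the way, in this order (a step that is already met when the one before it is completed fails the run):
1. the kick gear is lifted clear of the tray (height (world z) of kick_gear above 0.03 m), for 0.1 s.
2. the kick gear is on the shaft, boss up, with its splines meshed (z of kick_gear in the frame of shaft below 0.022 m and horizontal distance between kick_gear and shaft below 0.003 m and angle between kick_gear's own z axis and vertical below 0.1 rad), for 0.1 s.
At the end, for the whole second after the job is handed in: Through the last second the fingers still hold or press the kick gear (over 3 N); it sits at rest, boss up (within 4 degrees), on the shaft's axis (3 mm), underside within 1.5 mm of the shoulder, pressing on shaft and spring with over 6 N, the collar down by over 8.5 mm (z of kick_gear in the frame of shaft below 0.0015 m and horizontal distance between kick_gear and shaft below 0.003 m and angle between kick_gear's own z axis and vertical below 0.07 rad and value of joint collar above 0.0085 m and contact force between the fingers and kick_gear above 3 N and contact force between kick_gear and shaft above 6 N and linear speed of kick_gear below 0.02 m/s); the arm keeps its last pose, push and grip.
It fails at once if the idler gear is displaced by more than 25 mm (distance of idler_gear from where it was at the start of the episode above 0.025 m).
It fails at once if the circlip pliers are displaced by more than 25 mm (distance of circlip_pliers from where it was at the start of the episode above 0.025 m).
It fails at once if the oil filter is displaced by more than 25 mm or tipped (distance of oil_filter from where it was at the start of the episode above 0.025 m or angle between oil_filter's own z axis and vertical above 0.4 rad).
It fails at once if the carton is displaced by more than 25 mm (distance of carton from where it was at the start of the episode above 0.025 m).
It also fails if it takes over 45 s, if anything falls off the work surface, if the arm or the gripper's body presses on something with over 40 N, if the wrist force passes 120 N, or if a joint passes its speed limit or range.

## Working session

There is one attempt and no reset: what is moved stays moved. The work goes in short steps, Python scripts to look and compute and a tool call to move; the robot and the scene stay as the last step left them, time stands still between calls to the robot, and variables do not carry over. Pictures are saved under pics/ and viewed, and the job is handed in when it is done.

Besides the shell and the picture viewer there is one more tool, called after "Call:" as name(argument=value, ...), one argument or row to a line, values as JSON. send_rows: Moves the arm, as the interface text tells. Its arguments: {"type":"object","properties":{"series":{"type":"string"},"claw":{"type":"number"},"force":{"type":"number"}},"required":["series"]}

```bash
ls; mkdir -p pics
python3 - <<'E'
from bench import manip, read_camera, camera_model
import cv2
s=manip.observe(); print({k:(s[k]) for k in ('time','ee_pos','eef_rot','width','ft_force')})
for n in ('top','side','wrist'):
    im=read_camera(n); cv2.imwrite(f'pics/{n}0.png',im[:,:,::-1]); 
    m=camera_model(n); print(n,m)
E
```

```text
pics
{'time': 0.0, 'ee_pos': array([0.16496481, 0.62800283, 0.23965299]), 'eef_rot': array([-1.01923211,  1.32143358,  1.0172759 ]), 'width': 0.09187166892298426, 'ft_force': array([ 0.57836964,  0.4364838 , -0.35716428])}
top {'fx': 604.1117048459232, 'fy': 604.1117048459232, 'cx': 323.09673165901023, 'cy': 233.2064680840564, 'world_to_cam': array([[-0.02055765, -0.9997176 ,  0.01192074,  0.03721768],
       [-0.99127607,  0.01882856, -0.13045017,  0.58621026],
       [ 0.13018888, -0.01449849, -0.9913832 ,  1.40690726],
       [ 0.        ,  0.        ,  0.        ,  1.        ]])}
side {'fx': 546.3716002930511, 'fy': 546.3716002930511, 'cx': 323.73846490747957, 'cy': 249.03831808724308, 'world_to_cam': array([[ 0.74337415, -0.66848944, -0.02273193, -0.39967704],
       [-0.38923375, -0.40469776, -0.82747617,  0.34179717],
       [ 0.54395952,  0.62397243, -0.56104051,  0.84773934],
       [ 0.        ,  0.        ,  0.        ,  1.        ]])}
wrist {'fx': 392.3065726596071, 'fy': 392.3065726596071, 'cx': 323.2560419389545, 'cy': 240.44629269091644, 'mount': array([[ 4.63291972e-04, -2.96371847e-01,  9.55072517e-01,
        -1.42804868e-01],
       [-1.38624461e-03, -9.55071893e-01, -2.96370981e-01,
         7.99443091e-02],
       [ 9.99998932e-01, -1.18665784e-03, -8.53321017e-04,
        -5.80690573e-04],
       [ 0.00000000e+00,  0.00000000e+00,  0.00000000e+00,
         1.00000000e+00]])}
```

View pics/top0.png

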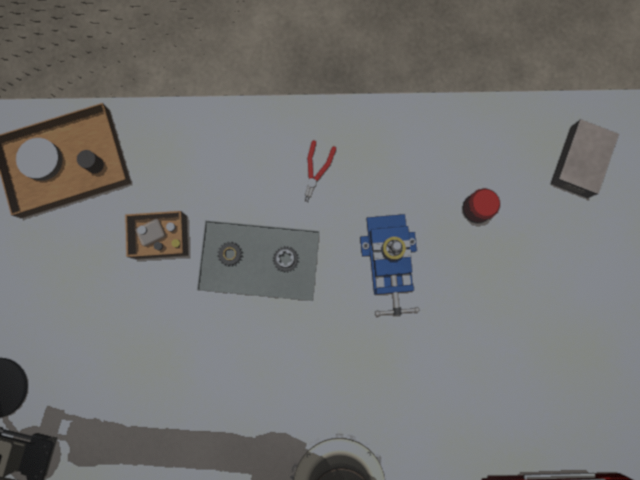

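View pics/side0.png

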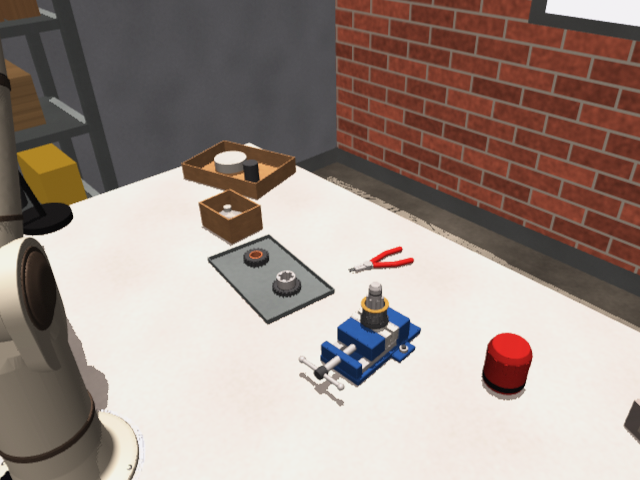

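View pics/wrist0.png

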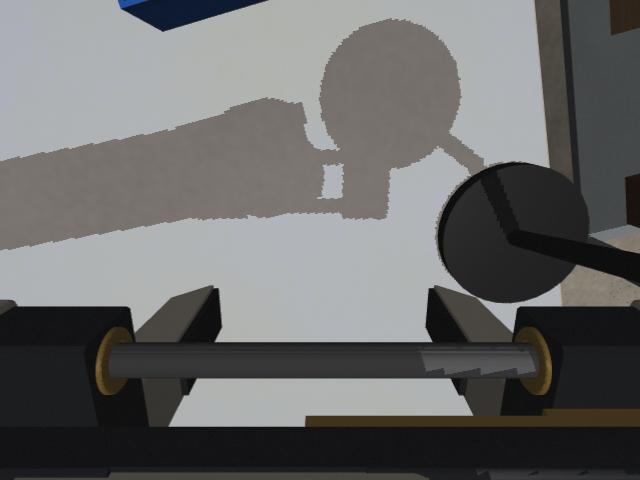

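Top view: the kick gear is at about (286,259), the idler at (230,254), the shaft at about (394,247), and the pliers and filter are further off. Next I zoom in and measure.

```bash
cat > h.py <<'E'
import numpy as np, cv2
from scipy.spatial.transform import Rotation as R
from bench import manip, read_camera, camera_model
def cam(n, s=None):
    m=camera_model(n); K=np.array([[m['fx'],0,m['cx']],[0,m['fy'],m['cy']],[0,0,1]])
    if n=='wrist':
        T=np.eye(4); T[:3,:3]=R.from_rotvec(s['eef_rot']).as_matrix(); T[:3,3]=s['ee_pos']
        W=np.linalg.inv(T@m['mount'])
    else: W=m['world_to_cam']
    return K,W
def p2w(K,W,u,v,z):
    C=np.linalg.inv(W); d=C[:3,:3]@np.linalg.inv(K)@[u,v,1]; o=C[:3,3]
    return o+d*(z-o[2])/d[2]
def w2p(K,W,P):
    c=W[:3,:3]@np.asarray(P)+W[:3,3]; q=K@c; return q[:2]/q[2]
E
python3 - <<'E'
from h import *
im=cv2.imread('pics/top0.png'); 
a=cv2.resize(im[230:290,205:325],None,fx=6,fy=6,interpolation=cv2.INTER_CUBIC)
cv2.imwrite('pics/topg.png',a)
cv2.imwrite('pics/topv.png',cv2.resize(im[205:325,350:430],None,fx=5,fy=5,interpolation=cv2.INTER_CUBIC))
im=cv2.imread('pics/side0.png');cv2.imwrite('pics/sidev.png',cv2.resize(im[240:390,240:430],None,fx=4,fy=4,interpolation=cv2.INTER_CUBIC))
K,W=cam('top')
print('kick',p2w(K,W,286,259,.036),'idler',p2w(K,W,230,254,.018),'shaft',p2w(K,W,395.5,246,.149))
s=manip.observe();print(R.from_rotvec(s['eef_rot']).as_matrix())
E
```

```text
kick [0.526875   0.11516007 0.036     ] idler [0.54320144 0.2507357  0.018     ] shaft [ 0.54081272 -0.1317436   0.149     ]
[[-4.33556873e-04 -9.67218130e-01  2.53946648e-01]
 [-1.47662783e-03  2.53947015e-01  9.67217004e-01]
 [-9.99998816e-01  4.43588923e-05 -1.53832168e-03]]
```

View pics/topg.png

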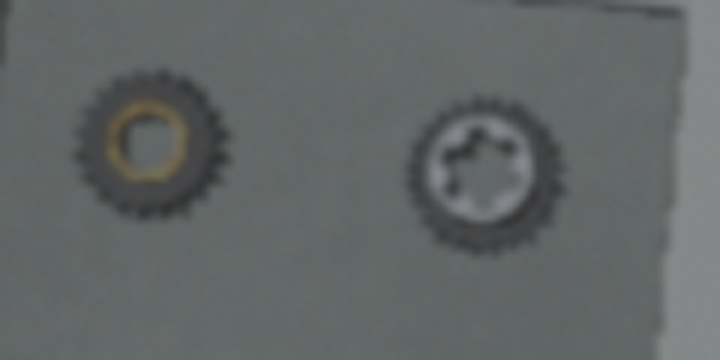

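View pics/topv.png

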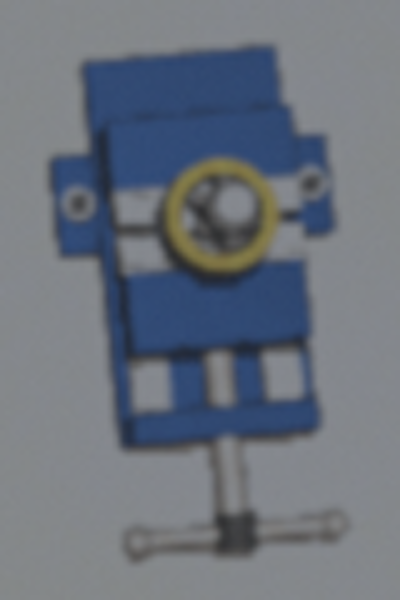

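View pics/sidev.png

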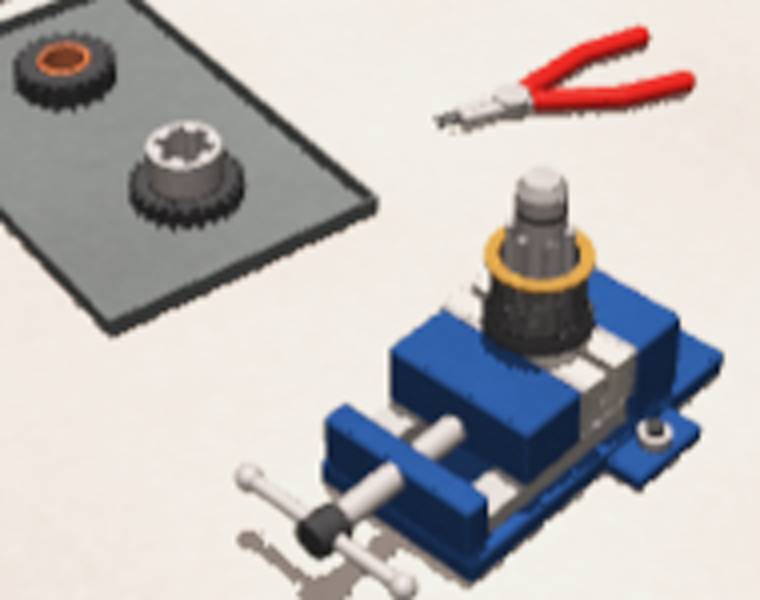

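Call:
send_rows(
  series="0 0 0 -0.128 0 0;0 0 0 -0.128 0 0;0.3 -2 -2.8 0 0 0;0.3 -2 -2.8 0 0 0;0.3 -2 -2.8 0 0 0;0.3 -2 -2.8 0 0 0;0.3 -2 -2.8 0 0 0;0.3 -2 -2.8 0 0 0;0.3 -2 -2.8 0 0 0;0.3 -2 -2.8 0 0 0",
  claw=1,
)

```text
time: 1.15
ee_pos: [0.3255, 0.4032, 0.2165]
eef_rot: [-1.209, 1.21, 1.209]
ft_force: [0.8, -0.4, -0.6]
width: 0.0919
```

Call:
send_rows(
  series="0.4 -2 -2.8 0 0 0;0.4 -2 -2.8 0 0 0;0.4 -2 -2.8 0 0 0;0.4 -2 -2.8 0 0 0;0.4 -2 -2.8 0 0 0;0.4 -2 -2.8 0 0 0;0.4 -2 -2.8 0 0 0;0.4 -2.2 -2.9 0 0 0;0.4 -2.2 -2.9 0 0 0;0 0 0 0 0 0",
)

```text
time: 2.15
ee_pos: [0.5113, 0.1444, 0.1799]
eef_rot: [-1.205, 1.215, 1.201]
ft_force: [-0.5, 0.1, -0.6]
width: 0.0916
```

Run:
```python
from h import *
s=manip.observe(); print(s['time'],s['ee_pos'],s['joint_positions'],s['ft_force']);print(R.from_rotvec(s['eef_rot']).as_matrix().round(4))
im=read_camera('wrist')[:,:,::-1]; cv2.imwrite('pics/w1.png',im); np.save('s1.npy',s,allow_pickle=True)
K,W=cam('wrist',s); print(w2p(K,W,[.529,.117,.036]))
```

```text
2.15 [0.51133937 0.14442543 0.17989603] [-0.10977688  0.34345139 -0.26203574  1.91046964  0.11491831  0.90242838
  1.13322528] [-0.49747412  0.06781623 -0.60920238]
[[ 3.0e-04 -1.0e+00  9.0e-03]
 [-2.8e-03  9.0e-03  1.0e+00]
 [-1.0e+00 -4.0e-04 -2.8e-03]]
[289.70285856 251.61422806]
```

View pics/w1.png

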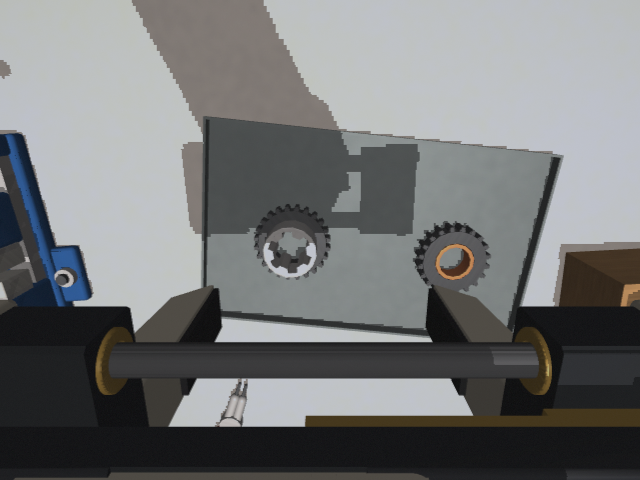

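The boss top is at (290,252), within 2 px of the prediction, and the idler is at (455,262). I rectify the boss-top plane to get the centre and groove angle.

```bash
cat >> h.py <<'E'
def rect(im,K,W,c,z,half=.03,n=600):
    # metric view: col = +x world, row = -y world (y up)
    src=[];dst=[]
    for sx,sy in ((-1,-1),(1,-1),(1,1),(-1,1)):
        src.append(w2p(K,W,[c[0]+sx*half,c[1]+sy*half,z])); dst.append([n/2+sx*n/2,n/2-sy*n/2])
    H=cv2.getPerspectiveTransform(np.float32(src),np.float32(dst))
    return cv2.warpPerspective(im,H,(n,n),flags=cv2.INTER_LINEAR)
E
python3 - <<'E'
from h import *
s=np.load('s1.npy',allow_pickle=True).item(); K,W=cam('wrist',s); im=cv2.imread('pics/w1.png')
print(p2w(K,W,289.5,253,.036))
r=rect(im,K,W,(.529,.117),.036)
cv2.circle(r,(300,300),210,(0,0,255),1);cv2.circle(r,(300,300),130,(0,255,0),1)
cv2.imwrite('pics/w1r.png',r)
E
```

```text
[0.53013007 0.1168027  0.036     ]
```

View pics/w1r.png

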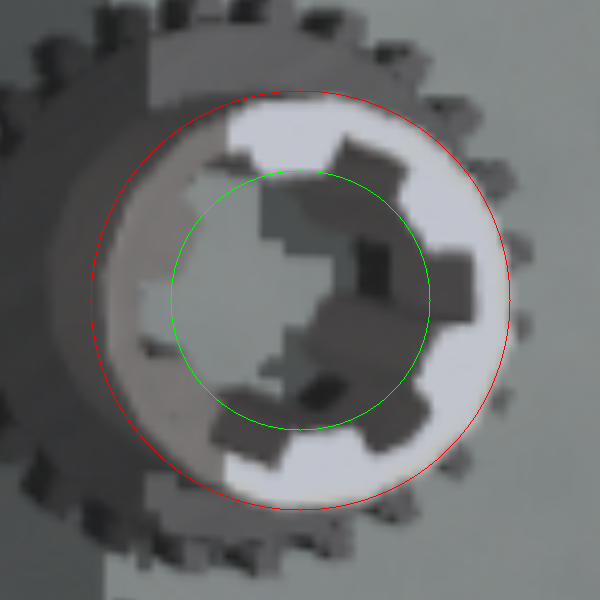

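Call:
send_rows(
  series="-1 -0.3 -3 0 0 0;-1 -0.3 -3 0 0 0;-1 -0.3 -3 0 0 0;-1 -0.3 -3 0 0 0;-1 -0.3 -3 0 0 0;-1 -0.3 -3 0 0 0;-1 -0.3 -3 0 0 0;-1 -0.4 -3 0 0 0;-1 -0.4 -3 0 0 0;0 0 -0.5 0 0 0",
)

```text
time: 3.2
ee_pos: [0.5382, -0.128, 0.2721]
eef_rot: [-1.208, 1.211, 1.203]
ft_force: [-0.3, 0.1, -0.3]
width: 0.092
```

Run:
```python
from h import *
s=manip.observe(); print(s['time'],s['ee_pos'],s['qd'].round(3),s['ft_force']);print(R.from_rotvec(s['eef_rot']).as_matrix().round(4))
im=read_camera('wrist')[:,:,::-1]; cv2.imwrite('pics/w2.png',im); np.save('s2.npy',s,allow_pickle=True)
K,W=cam('wrist',s); print(w2p(K,W,[.541,-.132,.149]))
```

```text
3.2 [ 0.53818619 -0.12795871  0.2721319 ] [ 0.032  0.021 -0.02   0.015 -0.031 -0.007  0.051] [-0.33226177  0.1120045  -0.3476756 ]
[[ 0.0025 -1.      0.0046]
 [-0.002   0.0046  1.    ]
 [-1.     -0.0025 -0.002 ]]
[319.21915609 240.6336821 ]
```

View pics/w2.png

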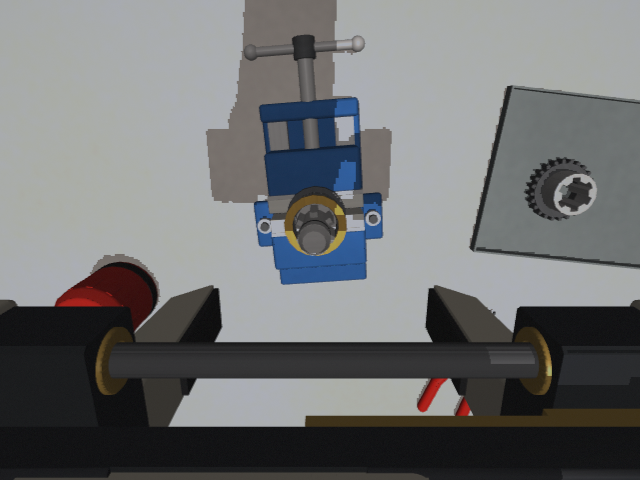

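The nose is at about (314,242) and the collar ring round it at (315,224); the vise is clear. Now rectify it at several heights.

Run:
```python
from h import *
s=manip.observe(); print(s['time'],s['ee_pos'],abs(s['qd']).max())
im=read_camera('wrist')[:,:,::-1].copy(); cv2.imwrite('pics/w3.png',im); np.save('s3.npy',s,allow_pickle=True)
K,W=cam('wrist',s)
print(p2w(K,W,314,242,.149))
c=(.541,-.132)
out=[]
for z,ds in ((.149,(17,)),(.124,(24,32)),(.105,(38,52))):
    r=rect(im,K,W,c,z,.032,400)
    for d in ds: cv2.circle(r,(200,200),int(d/2*400/64),(0,0,255),1)
    out.append(r)
cv2.imwrite('pics/w3r.png',cv2.resize(np.hstack(out),(798,266)))
cv2.imwrite('pics/w3c.png',cv2.resize(im[180:270,260:370],None,fx=7,fy=6.6,interpolation=cv2.INTER_CUBIC))
r=rect(im,K,W,c,.124,.02,600); cv2.imwrite('pics/w3t.png',r)
```

```text
3.25 [ 0.53764081 -0.1266088   0.27127097] 0.039855966447837364
[ 0.54101196 -0.13420568  0.149     ]
```

View pics/w3r.png

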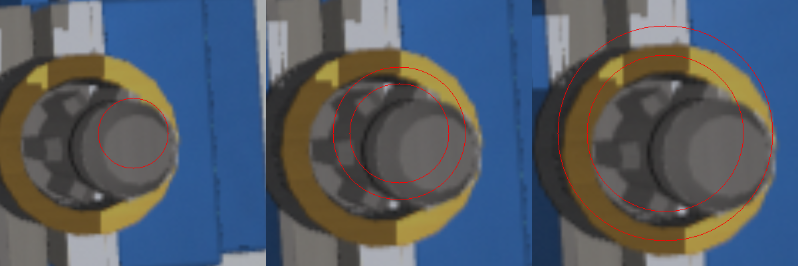

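View pics/w3t.png

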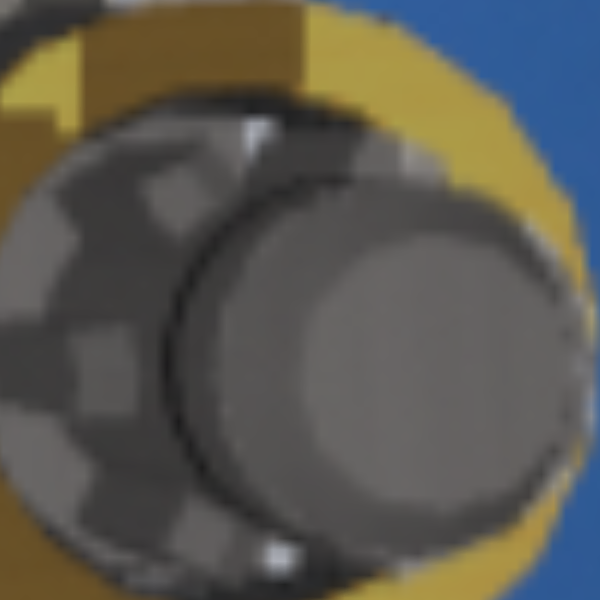

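View pics/w3c.png

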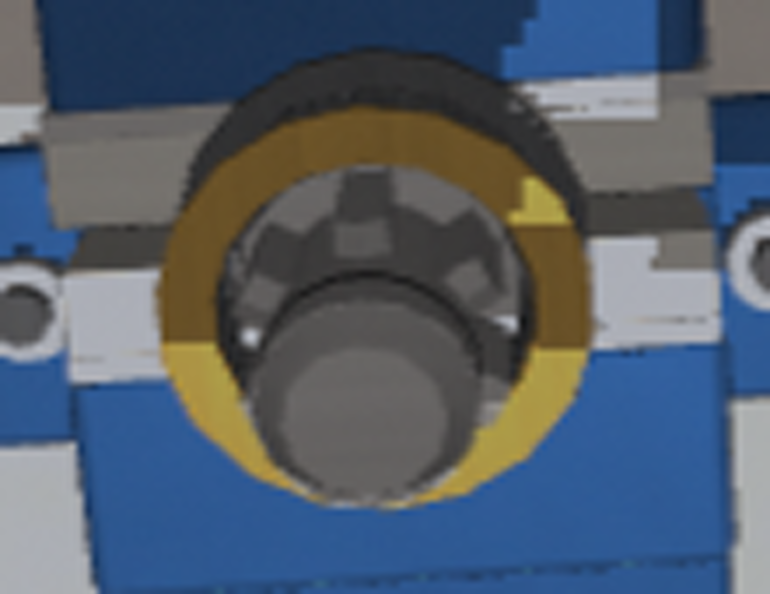

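```bash
python3 - <<'E'
from h import *
from scipy.optimize import least_squares
def ring(n,f,s=None,roi=None):
    im=cv2.imread(f); K,W=cam(n,s); h=cv2.cvtColor(im,cv2.COLOR_BGR2HSV)
    m=cv2.inRange(h,(14,100,50),(35,255,255)); k=np.zeros_like(m); x0,y0,x1,y1=roi; k[y0:y1,x0:x1]=m[y0:y1,x0:x1]
    cs,_=cv2.findContours(k,cv2.RETR_EXTERNAL,cv2.CHAIN_APPROX_NONE); c=max(cs,key=len)[:,0,:]
    hull=cv2.convexHull(c)[:,0,:]
    P=np.array([p2w(K,W,u,v,.105)[:2] for u,v in hull])
    r=least_squares(lambda q:np.hypot(*(P-q[:2]).T)-q[2],[P[:,0].mean(),P[:,1].mean(),.026],loss='soft_l1',f_scale=.0005)
    print(n,len(c),r.x.round(4),np.abs(r.fun).mean())
ring('wrist','pics/w3.png',np.load('s3.npy',allow_pickle=True).item(),(270,170,360,262))
ring('wrist','pics/w2.png',np.load('s2.npy',allow_pickle=True).item(),(270,170,360,262))
ring('top','pics/top0.png',None,(370,220,420,270))
ring('side','pics/side0.png',None,(350,285,400,325))
s3=np.load('s3.npy',allow_pickle=True).item(); s2=np.load('s2.npy',allow_pickle=True).item()
for n,s,u,v in (('wrist',s3,312.5,241.5),('top',None,397,246)):
    K,W=cam(n,s); print(n,'nose',p2w(K,W,u,v,.149))
K,W=cam('side');
for q in ([.541,-.132,.149],[.541,-.1345,.149]): print(w2p(K,W,q))
E
python3 - <<'E'
import cv2
im=cv2.imread('pics/side0.png'); cv2.imwrite('pics/sz.png',cv2.resize(im[275:335,340:410],None,fx=9,fy=9,interpolation=cv2.INTER_CUBIC))
im=cv2.imread('pics/top0.png'); cv2.imwrite('pics/tz.png',cv2.resize(im[225:275,370:425],None,fx=10,fy=10,interpolation=cv2.INTER_CUBIC))
E
```

```text
wrist 279 [ 0.5418 -0.136   0.0255] 0.00016200592076039532
wrist 281 [ 0.5418 -0.136   0.0255] 0.00015641842757255987
top 57 [ 0.5413 -0.1334  0.0238] 0.00027512645240973
side 82 [ 0.5412 -0.1382  0.0256] 0.00048056939992386586
wrist nose [ 0.54063588 -0.13526333  0.149     ]
top nose [ 0.54074899 -0.13505419  0.149     ]
[372.62997407 283.37909722]
[373.64523764 284.00132025]
```

View pics/sz.png

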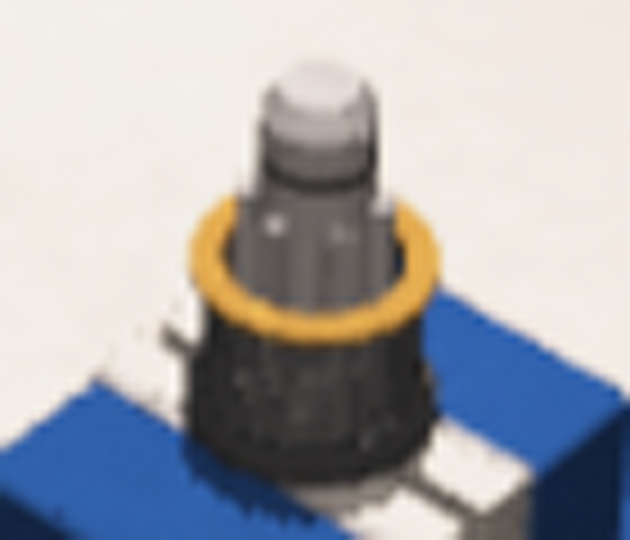

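View pics/tz.png

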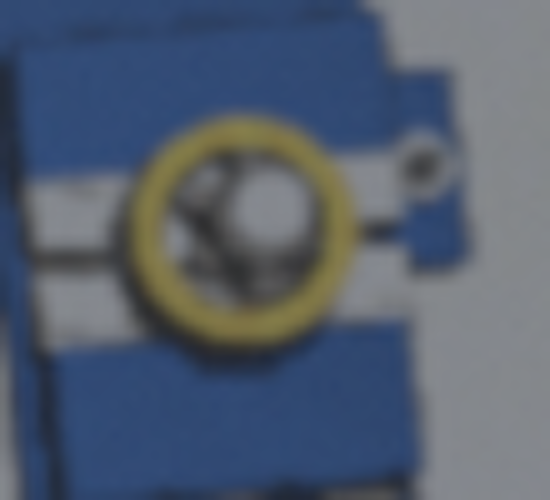

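Call:
send_rows(
  series="0 0.1 2.7 0 0 0;1 0.1 2.7 0 0 0;1 0.1 2.7 0 0 0;1 0.1 2.7 0 0 0;1 0.1 2.7 0 0 0;1 0.1 2.7 0 0 0;1 0.1 2.7 0 0 0;1 0.1 2.7 0 0 0;1 0 2.7 0 0 0;1 0 0 0 0 0",
)

```text
time: 4.3
ee_pos: [0.5275, 0.1262, 0.1801]
eef_rot: [-1.213, 1.203, 1.219]
ft_force: [-0.7, 0.9, 0.2]
width: 0.0919
```

Run:
```python
from h import *
a=[]
for i in range(3):
    s=manip.observe(); a.append(s['ee_pos']); im=read_camera('wrist')[:,:,::-1].copy()
print(np.array(a),s['time'],abs(s['qd']).max()); s['ee_pos']=np.mean(a,0)
cv2.imwrite('pics/w4.png',im); np.save('s4.npy',s,allow_pickle=True)
K,W=cam('wrist',s)
c=(.5297,.1171)
r=rect(im,K,W,c,.036)
cv2.circle(r,(300,300),210,(0,0,255),1);cv2.circle(r,(300,300),130,(0,255,0),1);cv2.circle(r,(300,300),170,(0,255,0),1)
for k in range(6):
    t=np.radians(4.5+60*k); d=np.array([np.cos(t),-np.sin(t)]); cv2.line(r,tuple((300+d*130).astype(int)),tuple((300+d*200).astype(int)),(0,255,255),1)
cv2.imwrite('pics/w4r.png',r)
```

```text
[[0.52750531 0.12619041 0.18008706]
 [0.52678154 0.1229729  0.17825255]
 [0.5271528  0.12063119 0.17887912]] 4.4 0.03210246638661703
```

View pics/w4r.png

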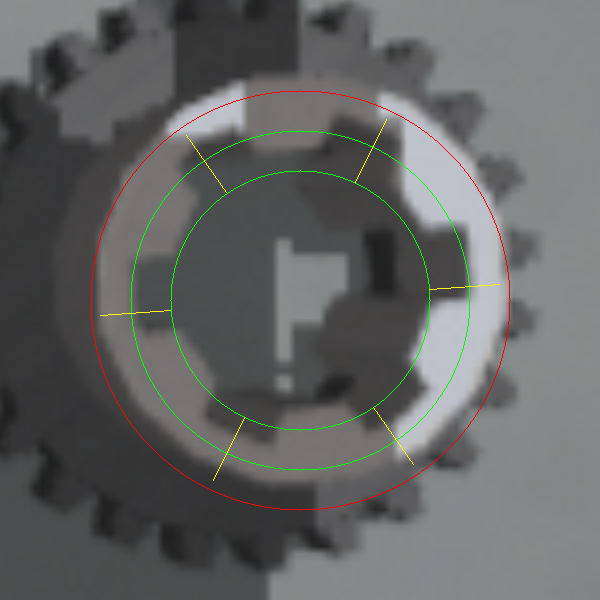

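Call:
send_rows(
  series="0 0 0 0 0 0;0 0 0 0 0 0;0 0 0 0 0 0;0 0 0 0 0 0;0 0 0 0 0 0;0 0 0 0 0 0;0 0 0 0 0 0;0 0 0 0 0 0;0 0 0 0 0 0;0 0 0 0 0 0",
)

```text
time: 5.45
ee_pos: [0.5297, 0.1184, 0.1807]
eef_rot: [-1.209, 1.21, 1.209]
ft_force: [0.1, 0.0, 0.4]
width: 0.0918
```

Run:
```python
from h import *
a=[];b=[]
for i in range(4):
    s=manip.observe(); a.append(s['ee_pos']); b.append(s['eef_rot']); im=read_camera('wrist')[:,:,::-1].copy()
print(np.array(a),s['time'],abs(s['qd']).max()); s['ee_pos']=np.mean(a,0); s['eef_rot']=np.mean(b,0); print(R.from_rotvec(s['eef_rot']).as_matrix().round(4))
cv2.imwrite('pics/w5.png',im); np.save('s5.npy',s,allow_pickle=True)
K,W=cam('wrist',s)
c=(.5297,.1171)
r=rect(im,K,W,c,.036)
cv2.circle(r,(300,300),210,(0,0,255),1);cv2.circle(r,(300,300),130,(0,255,0),1);cv2.circle(r,(300,300),170,(0,255,0),1)
cv2.imwrite('pics/w5r.png',r)
```

```text
[[0.52965705 0.11843228 0.18068782]
 [0.52962869 0.11845318 0.18066493]
 [0.52965496 0.11843405 0.18069266]
 [0.52963325 0.11847873 0.18069137]] 5.6 0.0013286634159583308
[[-1.e-04 -1.e+00  7.e-04]
 [ 0.e+00  7.e-04  1.e+00]
 [-1.e+00  1.e-04  0.e+00]]
```

View pics/w5r.png

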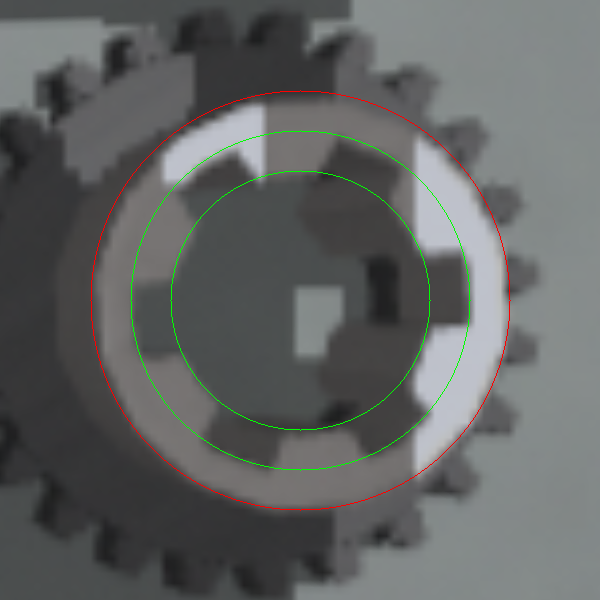

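Call:
send_rows(
  series="1.9 0 -0.15 0 0 0;1.9 0 0 0 0 0;1.9 0 0 0 0 0;1.9 0 0 0 0 0;1.9 0 0 0 0 0;1.9 0 0 0 0 0;1.5 0 0 0 0 0;1.1 0 0 0 0 0;0.7 0 0 0 0 0;0.25 0 0 0 0 0",
)

```text
time: 6.65
ee_pos: [0.5294, 0.1169, 0.0306]
eef_rot: [-1.208, 1.21, 1.209]
ft_force: [0.4, 0.0, 0.5]
width: 0.0916
```

Call:
send_rows(
  series="0 0 0 0 0 0;0 0 0 0 0 0;0 0 0 0 0 0;0 0 0 0 0 0;0 0 0 0 0 0;0 0 0 0 0 0;0 0 0 0 0 0;0 0 0 0 0 0;0 0 0 0 0 0;0 0 0 0 0 0",
  claw=0.4,
  force=45,
)

```text
time: 7.65
ee_pos: [0.5297, 0.117, 0.0313]
eef_rot: [-1.209, 1.209, 1.209]
ft_force: [-0.9, 1.2, 2.7]
width: 0.041
```

Call:
send_rows(
  series="0 0 0 0 0 0;0 0 0 0 0 0;-0.5 0 0 0 0 0;-1.5 0 0 0 0 0;-2.5 0 0 0 0 0;-2.5 0 0 0 0 0;-2.5 0 0 0 0 0;-2.5 0 0 0 0 0;-2.5 0 0 0 0 0;-2.5 0 0 0 0 0",
  claw=0,
  force=55,
)

```text
time: 8.65
ee_pos: [0.5292, 0.1168, 0.2031]
eef_rot: [-1.209, 1.209, 1.209]
ft_force: [0.4, 0.6, -3.6]
width: 0.041
```

Run:
```python
from h import *
s=manip.observe(); print(s['ee_pos'],s['width'],s['ft_force'])
im=read_camera('wrist')[:,:,::-1].copy(); cv2.imwrite('pics/w6.png',im)
im=read_camera('side')[:,:,::-1].copy(); cv2.imwrite('pics/side6.png',im)
```

```text
[0.52921858 0.11676868 0.20313488] 0.04102798835317957 [ 0.42789609  0.60722516 -3.5542181 ]
```

View pics/w6.png

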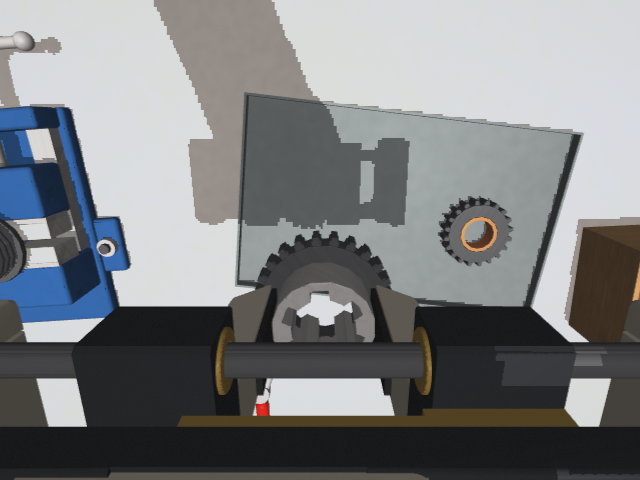

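View pics/side6.png

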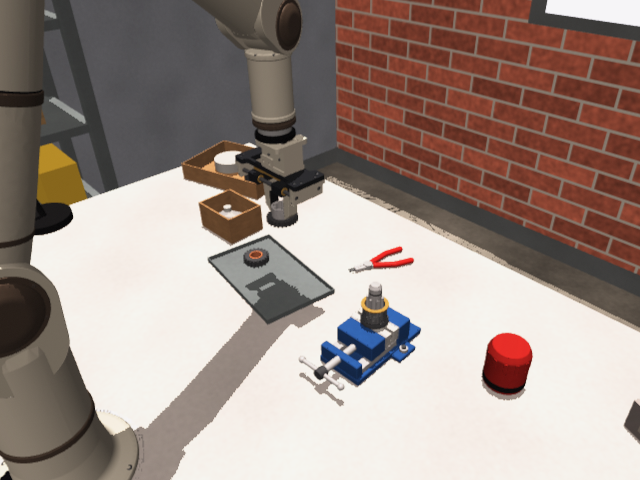

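The gear is held level and boss up, seen in the wrist view at (324,310), with the idler undisturbed at (478,232). Carry it over the shaft and let it settle.

Call:
send_rows(
  series="0 -0.1 -2 0.02 0 0;0 -0.1 -3 0 0 0;0 -0.1 -3 0 0 0;0 -0.1 -3 0 0 0;0 -0.1 -3 0 0 0;0 -0.1 -3 0 0 0;0 -0.1 -3 0 0 0;0 -0.1 -2.5 0 0 0;0 -0.1 -1.75 0 0 0;0 -0.2 -1 0 0 0",
)

```text
time: 9.75
ee_pos: [0.5339, -0.1389, 0.1997]
eef_rot: [-1.19, 1.224, 1.193]
ft_force: [-0.0, 0.3, -2.7]
width: 0.0409
```

Call:
send_rows(
  series="0 0 0 0 0 0;0 0 0 0 0 0;0 0 0 0 0 0;0 0 0 0 0 0;0 0 0 0 0 0;0 0 0 0 0 0;0 0 0 0 0 0;0 0 0 0 0 0;0 0 0 0 0 0;0 0 0 0 0 0",
)

```text
time: 10.75
ee_pos: [0.5358, -0.1358, 0.2012]
eef_rot: [-1.194, 1.219, 1.194]
ft_force: [-0.3, -0.4, -2.5]
width: 0.0408
```

Run:
```python
from h import *
s=manip.observe(); print(s['ee_pos'],s['width'],s['ft_force'],R.from_rotvec(s['eef_rot']).as_matrix().round(4))
im=read_camera('wrist')[:,:,::-1].copy(); cv2.imwrite('pics/w7.png',im)
im2=read_camera('side')[:,:,::-1].copy(); im3=read_camera('top')[:,:,::-1].copy();
cv2.imwrite('pics/w7s.png',np.hstack([cv2.resize(im2[190:340,310:450],(390,418)),cv2.resize(im3[205:305,345:445],(400,418))]))
np.save('s7.npy',s,allow_pickle=True)
```

```text
[ 0.53579227 -0.13579307  0.20119124] 0.0408202655970168 [-0.34630148 -0.41142446 -2.45699325] [[-1.000e-04 -9.998e-01  2.090e-02]
 [ 0.000e+00  2.090e-02  9.998e-01]
 [-1.000e+00  1.000e-04  0.000e+00]]
```

View pics/w7.png

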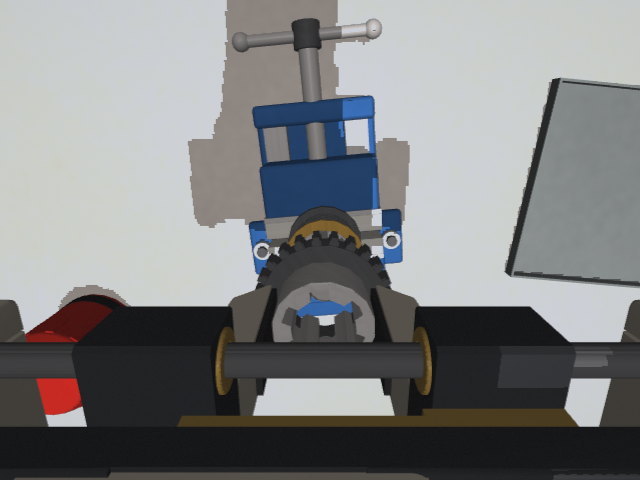

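View pics/w7s.png

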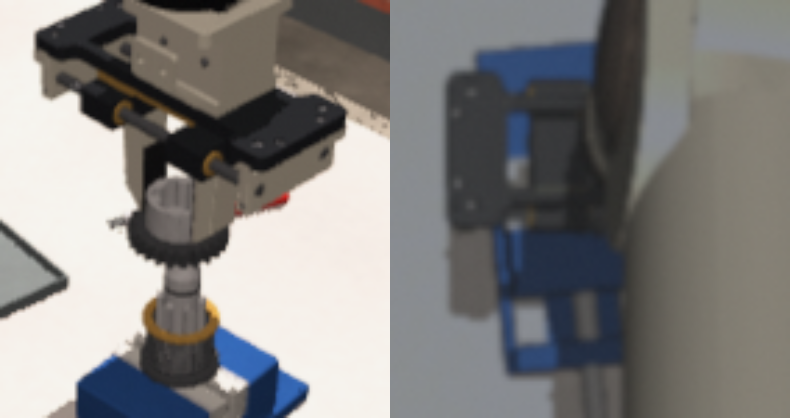

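Call:
send_rows(
  series="0 -0.25 0 0 0 0;0 -0.23 0 0 0 0;0 0 0 0 0 0;0 0 0 0 0 0;0.5 0 0 0 0 0;0.5 0 0 0 0 0;0.5 0 0 0 0 0;0.5 0 0 0 0 0;0.5 0 0 0 0 0;0.5 0 0 0 0 0",
)

```text
time: 11.9
ee_pos: [0.5408, -0.1358, 0.1708]
eef_rot: [-1.194, 1.219, 1.194]
ft_force: [1.0, 0.6, -1.5]
width: 0.0413
```

Run:
```python
from h import *
s=manip.observe(); print(s['ee_pos'],s['width'],s['ft_force'],s['wrist_torque'])
im2=read_camera('side')[:,:,::-1].copy(); 
s=manip.observe(); print(s['ee_pos'],s['width'],s['ft_force'],s['wrist_torque'])
cv2.imwrite('pics/s8.png',cv2.resize(im2[200:340,310:450],(700,600),interpolation=cv2.INTER_CUBIC))
```

```text
[ 0.5407726  -0.13577474  0.17082472] 0.04129208197375608 [ 0.96580753  0.58978171 -1.45313333] [ 0.1739628  -0.14592049  0.03728393]
[ 0.54068739 -0.13554845  0.17009224] 0.04085606108728028 [ 1.46706997  0.48250284 -4.22952496] [ 0.19660211 -0.5011538  -0.01743002]
```

View pics/s8.png

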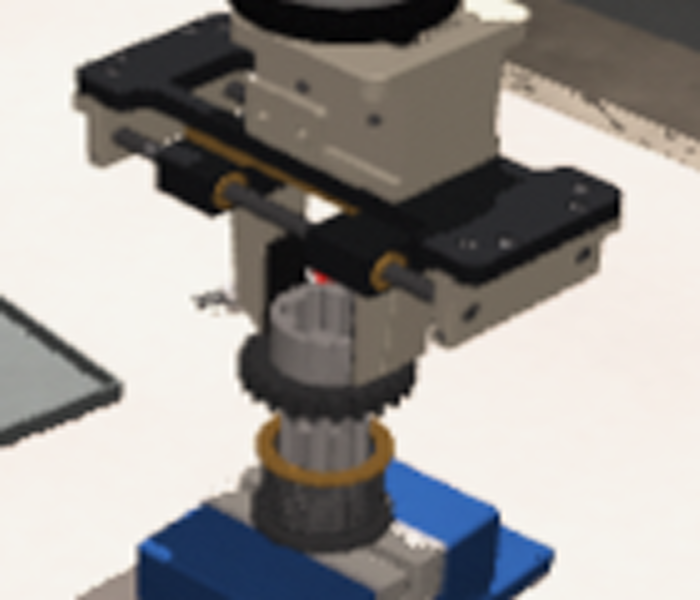

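The side view shows the gear hanging over the nose and in line with the axis, with low forces. Lower it to just above the spline tips.

Call:
send_rows(
  series="0.3 0 0 0 0 0;0.3 0 0 0 0 0;0.3 0 0 0 0 0;0.3 0 0 0 0 0;0.2 0 0 0 0 0;0.1 0 0 0 0 0;0 0 0 0 0 0;0 0 0 0 0 0;0 0 0 0 0 0;0 0 0 0 0 0",
)

```text
time: 12.95
ee_pos: [0.5409, -0.1356, 0.1562]
eef_rot: [-1.194, 1.218, 1.194]
ft_force: [3.1, 1.9, -5.0]
width: 0.0409
```

Run:
```python
from h import *
s=manip.observe(); print(s['ee_pos'],s['width'],s['ft_force'],s['wrist_torque'])
```

```text
[ 0.54086444 -0.13562664  0.15619151] 0.04086158796673862 [ 3.06206713  1.86471119 -4.97343399] [ 0.41346389 -0.8029452  -0.02572911]
```

Call:
send_rows(
  series="0 -0.06 0.04 0 0 0;0 0 0 0 0 0;0 0 0 0 0 0;0.1 0 0 0 0 0;0.1 0 0 0 0 0;0.1 0 0 0 0 0;0.1 0 0 0 0 0;0.1 0 0 0 0 0;0 0 0 0 0 0;0 0 0 0 0 0",
)

```text
time: 13.95
ee_pos: [0.541, -0.1355, 0.151]
eef_rot: [-1.194, 1.219, 1.194]
ft_force: [0.9, 0.3, -3.8]
width: 0.041
```

Run:
```python
from h import *
s=manip.observe(); print(s['ee_pos'],s['width'],s['ft_force'],s['wrist_torque'])
```

```text
[ 0.54096122 -0.13551575  0.15100173] 0.04102799391964712 [ 0.89555157  0.33464637 -3.80670241] [ 0.072751   -0.04560131  0.00884089]
```

Call:
send_rows(
  series="0.1 -0.01 0 0 0 0;0.1 0 0 0 0 0;0.1 0 0 0 0 0;0.1 0 0 0 0 0;0.1 0 0 0 0 0;0.1 0 0 0 0 0;0.1 0 0 0 0 0;0.1 0 0 0 0 0;0 0 0 0 0 0;0 0 0 0 0 0",
)

```text
time: 14.95
ee_pos: [0.5413, -0.1354, 0.1431]
eef_rot: [-1.194, 1.219, 1.194]
ft_force: [0.8, 0.4, -2.6]
width: 0.0411
```

Run:
```python
from h import *
s=manip.observe(); print(s['ee_pos'],s['width'],s['ft_force'],s['wrist_torque'])
```

```text
[ 0.54134017 -0.13539754  0.14311214] 0.04107986782791077 [ 0.8451492   0.44027098 -2.58952885] [ 0.17287205 -0.24170528 -0.01064831]
```

It's below the spline tips with no reaction force, so the splines appear meshed. Continue down onto the spring.

Call:
send_rows(
  series="0.2 0 0 0 0 0;0.2 0 0 0 0 0;0.2 0 0 0 0 0;0.2 0 0 0 0 0;0.2 0 0 0 0 0;0.2 0 0 0 0 0;0.1 0 0 0 0 0;0.1 0 0 0 0 0;0.1 0 0 0 0 0;0 0 0 0 0 0",
  force=60,
)

```text
time: 15.95
ee_pos: [0.5415, -0.1354, 0.1287]
eef_rot: [-1.194, 1.219, 1.194]
ft_force: [-1.2, 1.8, 6.0]
width: 0.0408
```

Run:
```python
from h import *
s=manip.observe(); print(s['ee_pos'],s['width'],s['ft_force'],s['wrist_torque'])
im2=read_camera('side')[:,:,::-1].copy(); 
cv2.imwrite('pics/s9.png',cv2.resize(im2[230:340,320:430],(600,600),interpolation=cv2.INTER_CUBIC))
```

```text
[ 0.54149393 -0.13538779  0.12870373] 0.04079126448390902 [-1.1534601   1.78021795  5.95668447] [ 0.4244554   0.39839577 -0.01104559]
```

View pics/s9.png

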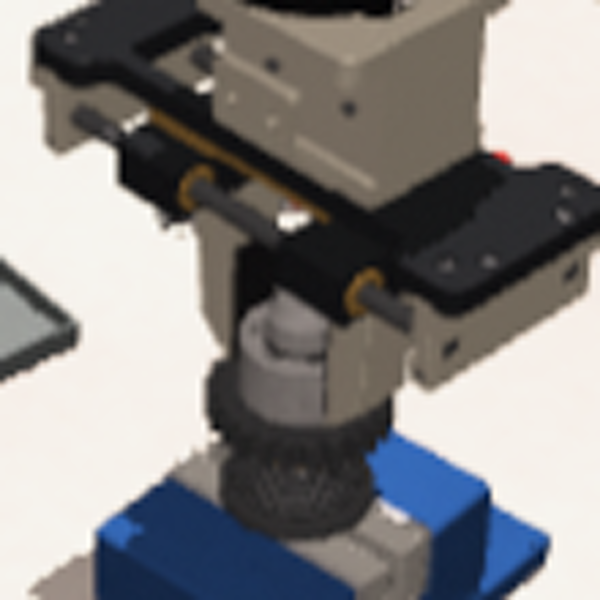

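The gear is on the spring, with about 9 N net, matching roughly half compression. Press on to the shoulder in small steps.

Call:
send_rows(
  series="0.1 0 0 0 0 0;0.1 0 0 0 0 0;0.1 0 0 0 0 0;0.1 0 0 0 0 0;0.1 0 0 0 0 0;0.1 0 0 0 0 0;0 0 0 0 0 0;0 0 0 0 0 0;0 0 0 0 0 0;0 0 0 0 0 0",
)

```text
time: 17.0
ee_pos: [0.5415, -0.1354, 0.1242]
eef_rot: [-1.194, 1.219, 1.193]
ft_force: [-6.1, 2.3, 16.8]
width: 0.0409
```

Run:
```python
from h import *
s=manip.observe(); print(s['ee_pos'],s['width'],s['ft_force'],s['wrist_torque'])
```

```text
[ 0.54153206 -0.13539036  0.12422289] 0.04089199288395876 [-6.06078834  2.34295891 16.80108337] [0.64133457 1.24762624 0.02898098]
```

Call:
send_rows(
  series="0.05 0.03 0 0 0 0;0.05 0.02 0 0 0 0;0 0 0 0 0 0;0 0 0 0 0 0;0 0 0 0 0 0;0 0 0 0 0 0;0 0 0 0 0 0;0 0 0 0 0 0;0 0 0 0 0 0;0 0 0 0 0 0",
)

```text
time: 18.0
ee_pos: [0.5415, -0.1355, 0.1242]
eef_rot: [-1.195, 1.218, 1.192]
ft_force: [-7.0, 3.1, 23.2]
width: 0.0408
```

Run:
```python
from h import *
s=manip.observe(); print(s['ee_pos'],s['width'],s['ft_force'],s['wrist_torque'])
im2=read_camera('side')[:,:,::-1].copy(); w=read_camera('wrist')[:,:,::-1].copy()
cv2.imwrite('pics/s10.png',np.hstack([cv2.resize(im2[240:340,330:420],(360,400),interpolation=cv2.INTER_CUBIC),cv2.resize(w[200:420,200:440],(436,400))]))
s=manip.observe(); print(s['time'],s['ee_pos'],s['ft_force'],s['width'])
```

```text
[ 0.54153229 -0.13547955  0.12418219] 0.0407887498393855 [-7.02676938  3.05280926 23.19081843] [ 0.73387059  1.61244174 -0.02200031]
18.1 [ 0.54157018 -0.13542887  0.12418221] [-7.37606108  2.43529949 23.6276952 ] 0.04086688646759002
```

View pics/s10.png

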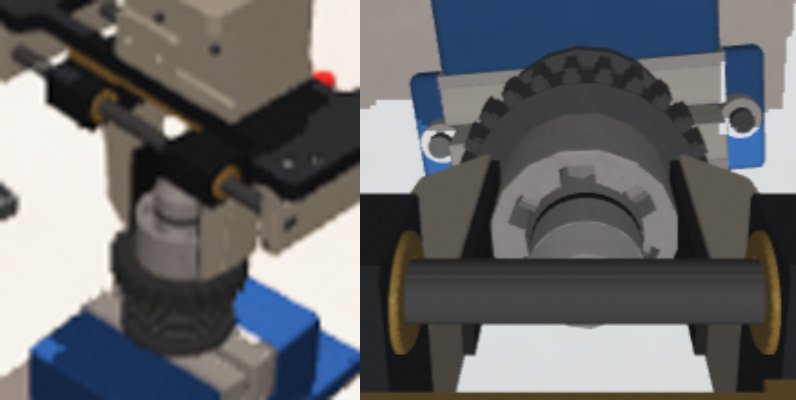

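Pushing 1 mm further raised the force from 17 to 23 N while the height stayed at 0.1242 m, so this is a hard stop. The underside works out at about 0.095 m, the shoulder height, and the black ring shows just above the boss. Handing in.

Run:
```python
from bench import manip
print(manip.sign_off())
```

```text
the job is handed in; nothing more can be done
None
```

The kick gear is on the shaft with its splines meshed, pressed down against the spring onto the shoulder, and the gripper is still holding it there. I handed the job in at about 18.1 s; no verdict is reported.

**Home on the shoulder:** commanding 1 mm more only raised the upward force from about 17 to 23 N. The TCP stayed at z = 0.1242 m, which puts the gear's underside at about 0.095 m, the shoulder height. In the last pictures the black circlip ring shows just above the boss.

**Grip and alignment:** the gripper opening reads 41 mm on the 42 mm boss, with grip force set to 60 N. The tool is still vertical.

**Disagreements:**
- A sideways force of about 7 N remained at the end. A 0.5 mm shift to relieve it did not reduce it.
- The cameras put the shaft's y position between -0.133 and -0.138 m. I used about -0.1355 m, and the gear slid on there.
- I did not measure the collar's travel directly; I judged it from height and force.

**Bystanders:** nothing was seen touching the idler gear, pliers, filter or carton. The idler was unmoved after the lift, but I did not re-measure the others at the end.

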